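# Ready the bird feeder for filling: tray home, touch-latched hatch popped ajar

### The arm

A 7-joint arm with a two-finger parallel gripper is mounted at the origin on the work surface. World frame = base frame: x ahead of the robot, y to its left, z up, the work surface at z = 0. Lengths are in m, angles in rad, forces in N, time in s.
With the tool pointing down it reaches from about 0.35 to 0.9 m from the base axis. Payload 8.1 kg.
Tool frame: the origin (TCP) lies between the finger pads; the fingertips stand ahead of it and the grasp point (between the pads) is the TCP (arm.nose_length is the z of the fingertips in the tool frame, in m); z points along the fingers, y is the line along which they close (so a half turn about z gives the same grasp; the last joint's range is limited). The gripper opens to 92 mm and grips with 3 to 60 N. Pads are 19 mm wide; open, the fingers measure 130 mm over their backs; the gripper's body (75 mm by 190 mm) begins 47 mm behind the grasp point.
Start: joints at [1.226, 0.434, 0.025, 1.573, -0.012, 1.134, -0.075], TCP at [0.15, -0.607, 0.246] pointing down, gripper open.
Joint ranges: [-2.62, 2.62], [-0.44, 2.09], [-1.27, 1.32], [0.08, 2.57], [-1.32, 4.46], [0.12, 2], [-2.74, 2.74]. Speed limits (rad/s): [2.22, 2.22, 3.01, 3.01, 3.14, 3.14, 3.14].

### API

Orientations are given as a rotation vector (axis times angle).
In Python, from cell import sensors, optics, arm gives the robot as it stands.
- The arm moves only by the tool arm_command, never from a script. Its argument "deltas" is one flat list of numbers, 7 for each row, row after row: the turn, a rotation vector about the world's x, y, z as a fraction of full scale, then the shift along the world's x, y, z as a fraction of full scale, then the finger opening in mm, from 0 to 91.8. In form: [wx, wy, wz, dx, dy, dz, fingers, wx, wy, wz, dx, dy, dz, fingers, ...]. A call has 1 to 20 rows; each row is the pose to reach, as a shift and turn from the pose commanded when the call began; what a row does not reach only later rows make up. Full scale, the value 1, is 1 m for a shift and 90 degrees for a turn. A row lasts 1/10 s, in which the tool goes at most 50 mm and 8.59 degrees, less where a joint would pass 70% of its speed; a pose out of reach is approached as far as the arm can. A call with a number of a shift or a turn outside -1 to 1 is refused whole. A call with a gripper value outside its range is refused whole. The fingers move at their own pace and stop on an object; "force" is the grip in N (left out, the last holds). Time passes only in rows, so rows that repeat a pose let the fingers close. It gives the time, the measured TCP pose, the force, the opening and the grip force at its end, in the units of the state.
- sensors.observe(): the state, without advancing time (a new reading comes with each control period).
- optics.get_image(name): name is "scene" or "top" or "wrist"; returns the picture (420x560x3 uint8, blue, green, red); there is no depth.
- optics.calibration(name): a dict with "camera_matrix" (3x3 intrinsics, pixels), "rvec" (rotation vector, rad) and "tvec" (3), from world to camera coordinates, as OpenCV has them. Camera axes: x right, y down, z forward; pixel columns grow to the right and rows downward; lengths in m; the calibration is good to about 2 mm. A picture is of the moment at which its call begins: read the wrist's pose just before it. calibration takes no time and is no camera call; for the wrist camera it gives the pose at the moment of the call.
- arm.sign_off(): hands the job in; it is judged then, once.
The state is a dict: "clock": time; "joints": joint angles; "dq": joint speeds; "joint_efforts": joint torques, N m; "position": TCP position; "ee_rot": TCP orientation; "force": force on the tool from outside, world axes, zero at the start; "ft_torque": the same for the moment, N m; "width": opening from 0.0 (shut) to 1.0 (fully open); "gripper_force": force on a finger pad.
Only numpy, scipy, OpenCV 4.12 (cv2) and the standard library are available. Lean on these libraries where they do the work, as an engineer would, in place of code of your own. Each camera call takes 0.05 s, during which the arm holds its last target. There are 200 camera calls.

### The job

Get the wooden bird feeder ready for filling using only gentle fingertip pushes: first push its pull-out tray fully home, then press down the front of the filling lid in the middle of its roof until the touch latch lets go, and let the lid spring ajar by itself. Pick nothing up, do not throw the lid wide open or draw the tray further out, and leave everything else on the crates where it stands.

Things in the scene. Friction and masses are not known exactly. Their poses are not given: they have to be found in the camera images.
- station: Two stacked plastic crates, blue below and yellow above, 400 x 600 mm in plan, 148 mm high, with a plywood board let into the top whose upper face is 155 mm above the table. Fixed. Origin: centre of the underside on the table; x runs along the 400 mm side, away from the robot.
- feeder: Wooden bird feeder fixed to the board. Origin: its underside on the board; x points from the tray end (front, nearer the robot) to the hinge end, y left, z up. Base 180 mm wide, x -110 to +90 mm, 50 mm high. Behind, at x -47 to +93 mm, a hopper with a 180 mm wide flat roof, 145 mm high; in front of it an open trough, free above. Light joinery: 5 to 10 N does everything, over 60 N breaks it.
- feeder_tray (a joint): How far the feeder's pull-out tray stands out, in m: 0 = fully home (its front panel against the base), grows as it comes out to the front, 0.085 at most. It slides along the feeder's x with about 1.5 N friction and stays where it is left; it meets a hard stop at 0. It starts 25 to 55 mm out.
- tray_front (a point): Centre of the outer (front) face of the tray's front panel, a light wood board 182 mm wide, 40 mm high (10 to 50 mm above the plywood) and 12 mm thick. At x = -122 mm, z = 30 mm in the feeder's frame when the tray is home; moves with the tray.
- feeder_lid (a joint): Angle of the lid, rad: 0 shut and latched, positive open, negative pressed in. Touch latch: pressing below about -0.03 (4 mm at the front edge, 3 to 4 N) frees the catch; hard stop at -0.05. With the finger then taken away a spring raises the lid to about 0.35 rad (front edge 45 mm up), where it stays. Pulling up does not free the catch; once freed it does not catch again.
- lid_press (a point): Small flat round steel plate (18 mm across, the place to press) on the filling lid, mid-width, 22 mm behind its front edge; the point lies on the lid's upper face, 147 mm above the board when shut, at x = -25 mm in the feeder's frame. The lid is a light wood panel 140 mm deep, 80 mm wide, let into the middle of the darker fixed roof, 2 mm proud of it; a finger resting on the roof is blocked.
- lid_hinge (a point): Middle of the lid's hinge axis (along the feeder's y), near the far edge of the lid, 110 mm behind and 6 mm below lid_press when shut.
- bowl: White ceramic bowl, 110 mm across, 50 mm high, standing loose on the board; origin under its centre. To be left alone.
- jug: Aluminium measuring jug, 84 mm across, 110 mm high with a side handle, loose on the board; origin under its centre. To be left alone.
- tongs: Steel tongs lying flat on the board, 185 mm long, about 40 mm wide, 10 mm high, loose; origin near the middle, x along the length. To be left alone.
- jar: Closed glass jar with steel cap, 60 mm across, 85 mm high, loose on the board; origin under its centre. To be left alone.

How it is judged:
On the way, in this order (a step that is already met when the one before it is completed fails the run):
1. the tray is fully home (value of joint feeder_tray below 0.005 m), for 0.2 s.
2. the lid is pressed in at its front (value of joint feeder_lid below -0.02 rad), for 0.02 s.
3. the lid has sprung ajar (value of joint feeder_lid above 0.2 rad), for 0.2 s.
At the end, for the whole second after the job is handed in: The tray is home to within 6 mm, the lid rests ajar (0.2 to 0.5 rad), and the bowl, jug, tongs and jar are within 30 mm of where they started (value of joint feeder_tray below 0.006 m and value of joint feeder_lid between 0.2 and 0.5 rad and velocity of joint feeder_lid between -0.1 and 0.1 rad/s and distance of each of bowl, jug, tongs, jar from where it was at the start of the episode below 0.03 m); the robot touches nothing.
It fails at once if the lid is released while the tray still stands out (value of joint feeder_lid above 0.1 rad and value of joint feeder_tray above 0.012 m).
It fails at once if the lid is thrown wide open (value of joint feeder_lid above 0.8 rad).
It fails at once if the tray is drawn further out (value of joint feeder_tray above 0.068 m).
It fails at once if something else on the crates is lifted or shifted (distance of any of bowl, jug, tongs, jar from where it was at the start of the episode above 0.03 m).
It fails at once if the feeder, its tray or its lid is pushed hard instead of gently (contact force between the fingers and feeder above 60 N).
It also fails if it takes over 38 s, if anything falls off the work surface, if the arm or the gripper's body presses on something with over 40 N, if the wrist force passes 120 N, or if a joint passes its speed limit or range.

## Working session

There is one attempt and no reset: what is moved stays moved. The work goes in short steps, Python scripts to look and compute and a tool call to move; the robot and the scene stay as the last step left them, time stands still between calls to the robot, and variables do not carry over. Pictures are saved under pics/ and viewed, at most 10 in all, crops included, and the job is handed in when it is done.

Besides the shell and the picture viewer there is one more tool, called as name(argument=value, ...) on one line, values as JSON. arm_command: Moves the arm, as the interface text tells. Its arguments: {"type":"object","properties":{"deltas":{"type":"array","items":{"type":"number"}},"force":{"type":"number"}},"required":["deltas"]}

```bash
mkdir -p pics; python3 - <<'E'
from cell import sensors, optics, arm
import cv2
for n in("scene","top"):
    cv2.imwrite(f"pics/{n}0.png",optics.get_image(n))
    c=optics.calibration(n);print(n,c)
s=sensors.observe();print(s, arm.nose_length)
E
```

```text
scene {'camera_matrix': array([[399.76395702,   0.        , 282.95311723],
       [  0.        , 399.76395702, 205.03105519],
       [  0.        ,   0.        ,   1.        ]]), 'rvec': array([ 1.46543216,  2.19591666, -0.81511307]), 'tvec': array([ 0.20788111, -0.306031  ,  1.42411027])}
top {'camera_matrix': array([[462.20005841,   0.        , 278.05126443],
       [  0.        , 462.20005841, 203.64445822],
       [  0.        ,   0.        ,   1.        ]]), 'rvec': array([ 2.1782452 , -2.12267958,  0.17977287]), 'tvec': array([0.00133729, 0.62325579, 0.99472689])}
{'clock': 0.1, 'joints': array([ 1.22636899,  0.43514257,  0.02494846,  1.57399013, -0.0115784 ,
        1.13396125, -0.07510017]), 'dq': array([-0.00041812,  0.00131116,  0.00081224, -0.00168354,  0.00095421,
        0.00297277,  0.00029325]), 'joint_efforts': array([ 3.55260134e-03, -6.69125891e+01,  9.88271199e-01, -3.15142715e+01,
       -6.04804326e-02,  3.75217502e-02,  6.48676973e-05]), 'position': array([ 0.14953453, -0.60642419,  0.24503598]), 'ee_rot': array([-3.11734779e+00, -3.78718430e-01,  4.63161673e-04]), 'force': array([-0.09724045, -0.25685162, -0.5554029 ]), 'ft_torque': array([0.01488212, 0.01161954, 0.03600326]), 'gripper_force': 0.0, 'width': 1.0010385510284534} 0.019
```

View pics/scene0.png

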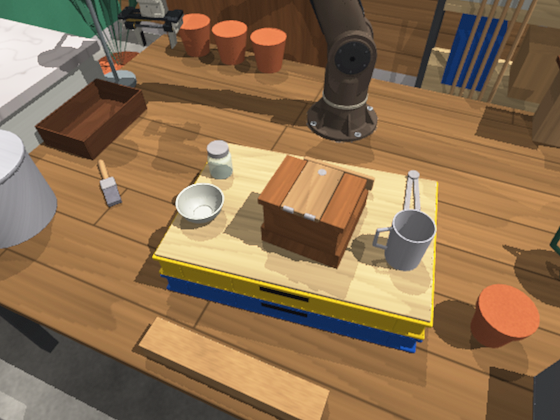

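View pics/top0.png

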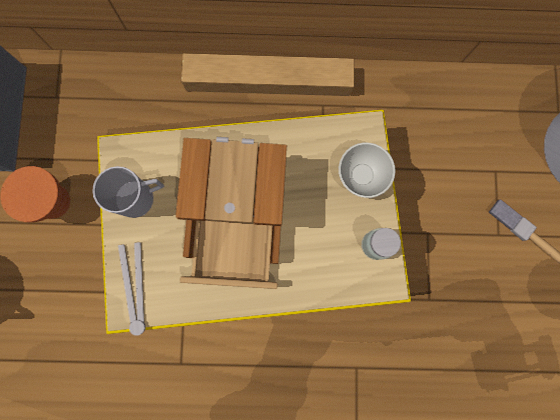

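The scene view shows the feeder with its tray end toward the robot. In the top view the steel plate is at about (229,208) and the tray panel runs from (181,281) to (277,286). The tongs lie at (132,288), the jug at (118,190), the bowl at (367,170) and the jar at (382,243).

```bash
cat > h.py <<'E'
import numpy as np,cv2
from cell import optics
def ray(n,uv,z):
    c=optics.calibration(n);R=cv2.Rodrigues(c["rvec"])[0];o=-R.T@c["tvec"]
    d=R.T@np.append(cv2.undistortPoints(np.array([[uv]],float),c["camera_matrix"],None)[0,0],1)
    return o+d*(z-o[2])/d[2]
E
python3 - <<'E'
import cv2
from h import *
im=cv2.imread("pics/top0.png")
cv2.imwrite("pics/crop.png",cv2.resize(im[125:300,165:300],None,fx=3.4,fy=3.4,interpolation=cv2.INTER_CUBIC))
for l,uv,z in [("press",(229,208),.302),("roofFL",(177,218),.300),("roofFR",(283,224),.300),("roofBL",(184,139),.3),("roofBR",(287,145),.3),("trayL",(181,284),.205),("trayR",(277,288),.205),("tongs end",(137,328),.165),("jug",(118,190),.265),("bowl",(367,170),.205),("jar",(384,243),.24),("boardFL",(107,333),.155),("boardFR",(410,300),.155)]:
    print(l,ray("top",uv,z).round(4))
E
```

```text
press [0.5746 0.1038 0.302 ]
roofFL [0.5555 0.1908 0.3   ]
roofFR [0.55   0.0119 0.3   ]
roofBL [0.6932 0.1865 0.3   ]
roofBR [0.6878 0.0081 0.3   ]
trayL [0.4437 0.1957 0.205 ]
trayR [0.4406 0.0178 0.205 ]
tongs end [0.358  0.2822 0.165 ]
jug [0.6066 0.3049 0.265 ]
bowl [ 0.6695 -0.1508  0.205 ]
jar [ 0.5267 -0.1738  0.24  ]
boardFL [0.3462 0.3416 0.155 ]
boardFR [ 0.4222 -0.245   0.155 ]
```

View pics/crop.png

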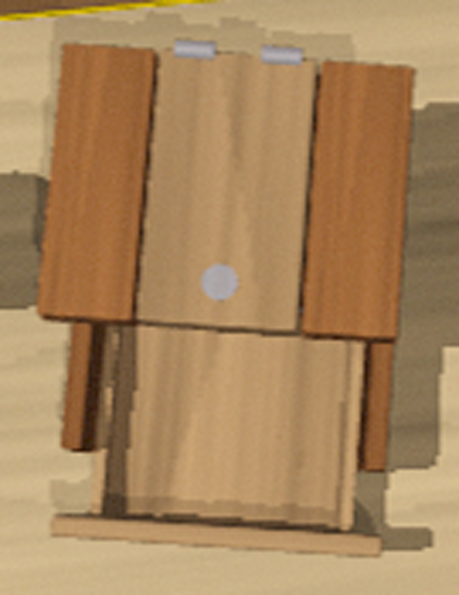

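```bash
python3 - <<'E'
from h import *
g=lambda u,v,z:ray("top",(165+u/3.4,125+v/3.4),z)
P=g(219,282,.302);FL,FR,BL,BR=[g(*q,.3) for q in((40,318),(398,340),(62,44),(413,68))]
L,R=g(50,534,.205),g(380,555,.205)
for n,a in(("front",FL-FR),("back",BL-BR),("tray",L-R)):print(n,-np.arctan2(a[0],a[1]),np.linalg.norm(a))
for a in (BL-FL,BR-FR):print("side",np.arctan2(a[1],a[0]),np.linalg.norm(a))
print(P,L,R,(L+R)/2)
ax=(BL+BR-FL-FR);ax/=np.linalg.norm(ax);print("tray out",(P-(L+R)/2)@ax-.097,"home face",P-.097*ax, ax)
E
```

```text
front -0.03526545612309609 0.17775215857665613
back -0.04076002753703669 0.17908188709776793
tray -0.03862745603692448 0.18021403201793654
side -0.022274561048741842 0.1405281451798769
side -0.03169275209093909 0.1395332045944221
[0.574693   0.10313066 0.302     ] [0.44714412 0.19831475 0.205     ] [0.44018464 0.01823515 0.205     ] [0.44366438 0.10827495 0.205     ]
tray out 0.034119691528012114 home face [0.47772827 0.10574614 0.302     ] [ 0.99963641 -0.02696366  0.        ]
```

arm_command(deltas=[0,0,-0.04,0.04,0.05,0.06,0,0,0,-0.09,0.09,0.1,0.1,0,0,0,-0.14,0.14,0.15,0.14,0,0,0,-0.1745,0.19,0.2,0.15,0,0,0,-0.1745,0.22,0.25,0.15,0,0,0,-0.1745,0.23,0.3,0.15,0,0,0,-0.1745,0.23,0.34,0.15,0,0,0,-0.1745,0.24,0.38,0.15,0,0,0,-0.1745,0.24,0.42,0.15,0,0,0,-0.1745,0.24,0.46,0.15,0,0,0,-0.1745,0.24,0.5,0.15,0,0,0,-0.1745,0.24,0.54,0.15,0,0,0,-0.1745,0.24,0.58,0.15,0,0,0,-0.1745,0.24,0.62,0.15,0,0,0,-0.1745,0.24,0.66,0.15,0,0,0,-0.1745,0.24,0.69,0.15,0,0,0,-0.1745,0.24,0.713,0.15,0,0,0,-0.1745,0.24,0.713,0.15,0,0,0,-0.1745,0.24,0.713,0.15,0], force=10)

```text
clock: 2.0
position: [0.3894, 0.1059, 0.3954]
ee_rot: [3.141, -0.049, -0.001]
force: [-0.3, -0.5, 0.4]
width: 0.002
gripper_force: 0.0
```

arm_command(deltas=[0,0,0,0,0,-0.03,0,0,0,0,0,0,-0.07,0,0,0,0,0,0,-0.11,0,0,0,0,0,0,-0.15,0,0,0,0,0,0,-0.18,0,0,0,0,0,0,-0.197,0,0,0,0,0,0,-0.197,0,0,0,0,0.01,0.001,-0.197,0,0,0,0,0.02,0.001,-0.197,0,0,0,0,0.03,0.001,-0.197,0,0,0,0,0.037,0.001,-0.197,0,0,0,0,0.043,0.001,-0.197,0,0,0,0,0.049,0.001,-0.197,0,0,0,0,0.053,0,-0.197,0,0,0,0,0.057,0,-0.197,0,0,0,0,0.061,0,-0.197,0,0,0,0,0.065,0,-0.197,0,0,0,0,0.065,0,-0.197,0])

```text
clock: 3.8
position: [0.4553, 0.1061, 0.1987]
ee_rot: [-3.141, 0.051, -0.001]
force: [0.0, 0.7, 0.2]
width: 0.003
gripper_force: 0.0
```

arm_command(deltas=[0,0,0,0.003,0,0,0,0,0,0,0.006,0,0,0,0,0,0,0.008,0,0,0,0,0,0,0.01,0,0,0,0,0,0,0.012,0,0,0])

```text
clock: 4.3
position: [0.4667, 0.1061, 0.1987]
ee_rot: [3.141, -0.051, -0.0]
force: [-1.0, -1.7, 0.1]
width: 0.006
gripper_force: 1.0
```

```bash
python3 - <<'E'
from cell import *
import cv2
im=optics.get_image("top");cv2.imwrite("pics/t2.png",cv2.resize(im[125:300,165:300],None,fx=3.4,fy=3.4,interpolation=cv2.INTER_CUBIC))
print(sensors.observe()["force"])
E
```

```text
[-1.65800441 -0.47961996  1.20963169]
```

View pics/t2.png

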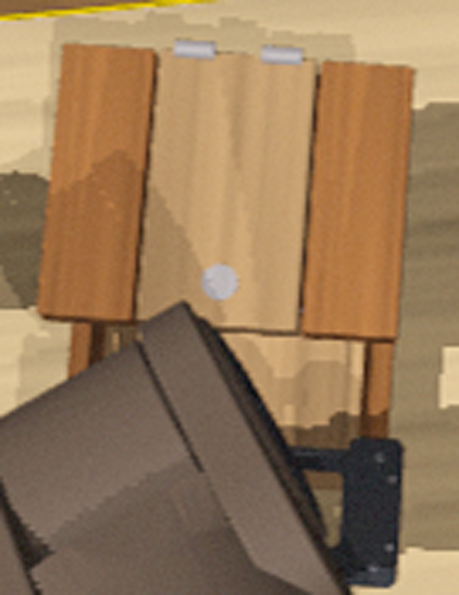

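The arm hides the panel at the bottom of the crop. The lid plate is unchanged at (219,282) in the crop. I'll push on until the hard stop shows up in the force.

arm_command(deltas=[0,0,0,0.001,0,0,0,0,0,0,0.002,0,0,0,0,0,0,0.003,0,0,0,0,0,0,0.003,0,0,0])

```text
clock: 4.75
position: [0.4668, 0.1061, 0.1985]
ee_rot: [3.14, -0.05, -0.008]
force: [-13.7, -2.1, 10.6]
width: 0.006
gripper_force: 7.0
```

arm_command(deltas=[0,0,0,0,0,0,0,0,0,0,0,0,0,0,0,0,0,-0.01,0,0,0,0,0,0,-0.03,0,0,0,0,0,0,-0.06,0,0,0,0,0,0,-0.08,0,0.03,0,0,0,0,-0.08,0,0.07,0,0,0,0,-0.08,0,0.11,0,0,0,0,-0.08,0,0.15,0,0,0,0,-0.08,0,0.17,0,0,0,0,-0.08,0,0.17,0])

```text
clock: 5.85
position: [0.3912, 0.1071, 0.3718]
ee_rot: [-3.14, 0.051, -0.011]
force: [0.8, -0.0, 0.2]
width: 0.009
gripper_force: 0.0
```

```bash
python3 - <<'E'
from cell import *
import cv2
a=optics.get_image("top")[100:310,90:300];cv2.imwrite("pics/t3.png",cv2.resize(a,None,fx=2.8,fy=2.8,interpolation=cv2.INTER_CUBIC))
print(sensors.observe()["position"],sensors.observe()["force"])
E
```

```text
[0.39039925 0.10664906 0.3699055 ] [-0.44615474  0.39302394 -0.22266243]
```

View pics/t3.png

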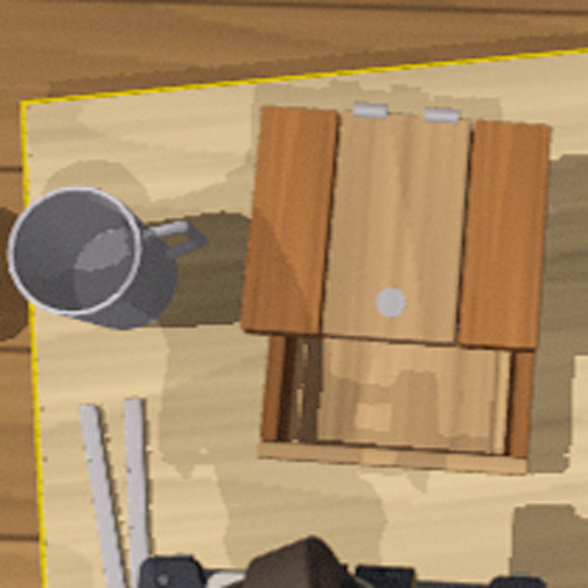

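The tray panel now sits flush against the base (crop row ~457), and the jug and tongs are undisturbed. Next is the move over the plate, which is at crop (391,302), or (229.6,207.9) in the full image, as before.

arm_command(deltas=[0,0,0,0.02,0,0,0,0,0,0,0.05,0,0,0,0,0,0,0.08,-0.001,0,0,0,0,0,0.11,-0.002,0,0,0,0,0,0.14,-0.003,0,0,0,0,0,0.165,-0.003,0,0,0,0,0,0.184,-0.003,0,0,0,0,0,0.184,-0.003,-0.01,0,0,0,0,0.184,-0.003,-0.02,0,0,0,0,0.184,-0.003,-0.03,0,0,0,0,0.184,-0.003,-0.038,0,0,0,0,0.184,-0.003,-0.042,0,0,0,0,0.184,-0.003,-0.042,0])

```text
clock: 7.2
position: [0.5731, 0.103, 0.3263]
ee_rot: [3.141, -0.051, -0.001]
force: [-0.3, -0.4, 0.8]
width: 0.009
gripper_force: 0.0
```

arm_command(deltas=[0,0,0,0.001,0,-0.002,0,0,0,0,0.001,0,-0.004,0,0,0,0,0.001,0,-0.006,0,0,0,0,0.001,0,-0.007,0,0,0,0,0.001,0,-0.008,0,0,0,0,0.001,0,-0.008,0])

```text
clock: 7.8
position: [0.5747, 0.1032, 0.3189]
ee_rot: [-3.141, 0.051, -0.001]
force: [-0.8, -0.2, 3.2]
width: 0.001
gripper_force: 1.8
```

arm_command(deltas=[0,0,0,0,0,-0.001,0,0,0,0,0,0,-0.002,0,0,0,0,0,0,-0.003,0,0,0,0,0,0,-0.003,0])

```text
clock: 8.2
position: [0.5747, 0.1032, 0.3161]
ee_rot: [-3.141, 0.051, -0.001]
force: [-1.6, -1.1, 6.4]
width: 0.005
gripper_force: 3.0
```

arm_command(deltas=[0,0,0,0,0,-0.001,0,0,0,0,0,0,-0.001,0])

```text
clock: 8.4
position: [0.5747, 0.1033, 0.3158]
ee_rot: [3.141, -0.051, 0.002]
force: [-3.8, -1.9, 10.8]
width: 0.006
gripper_force: 5.7
```

Hard stop reached, so the catch must be free. I'll lift straight up, then pull back.

arm_command(deltas=[0,0,0,0,0,0.005,0,0,0,0,0,0,0.015,0,0,0,0,0,0,0.03,0,0,0,0,0,0,0.05,0,0,0,0,0,0,0.075,0,0,0,0,0,0,0.1,0,0,0,0,0,0,0.12,0,0,0,0,-0.03,0,0.13,0,0,0,0,-0.07,0,0.13,0,0,0,0,-0.11,0,0.13,0,0,0,0,-0.15,0,0.13,0,0,0,0,-0.18,0,0.13,0,0,0,0,-0.18,0,0.13,0,0,0,0,-0.18,0,0.13,0])

```text
clock: 9.8
position: [0.3945, 0.103, 0.4452]
ee_rot: [3.14, -0.051, 0.002]
force: [-0.2, -0.2, -1.0]
width: 0.004
gripper_force: 0.0
```

```bash
python3 - <<'E'
from cell import *
import cv2
a=optics.get_image("scene")[100:320,150:450];b=optics.get_image("top")[100:320,90:420]
cv2.imwrite("pics/e.png",cv2.resize(cv2.hconcat([a,b]),None,fx=1.26,fy=1.26))
print(sensors.observe()["position"],sensors.observe()["force"])
E
```

```text
[0.3953818  0.10289807 0.44467751] [-0.68140738 -0.33263905  0.20629108]
```

View pics/e.png

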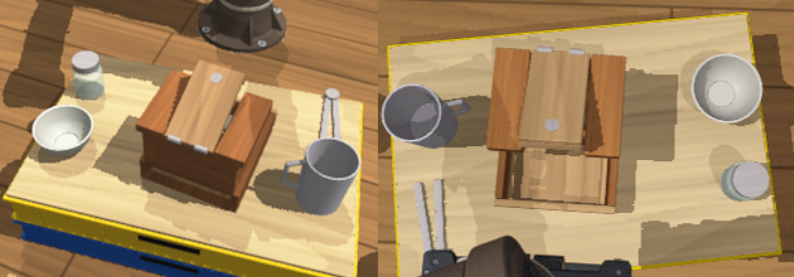

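The picture shows the lid ajar, with its plate raised at (216,77) on the left. The tray is home (panel at row ~207 on the right), everything else stands where it was, and the arm is clear.

```bash
python3 -c "
from cell import arm
print(arm.sign_off())"
```

```text
the job is handed in; nothing more can be done
None
```

The tray was pushed home against its stop and the lid pressed until the latch let go; it now rests ajar. The bowl, jug, tongs and jar look undisturbed, and the job is handed in at about 10 s, though sign-off returned no verdict.

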